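# Nudge a printing plate onto its register pins

### The job

The printing plate (aluminium with a green lino panel) lies cocked on top of the two register pins of the wooden register board. Nudge it with the fingertips, towards the aluminium fence (which squares it up) and sideways, until both its holes drop over the two pins and it lies flat on the board, then take the hand away. Do not lift the plate or tip it up, and leave the two bottles, the paint tube and the wood offcut round the board where they are.

Things in the scene. Friction and masses are not known exactly. Their poses are not given: they have to be found in the camera images.
- register_board: Fixed wooden board lying on the table. x points to its fence (away from the robot), y along the fence; yaw varies. Origin on its underside, at z = 0; its top is at z = 12 mm and spans x -81 to +94, y -165 to +165 mm. It carries an aluminium fence along the far edge and two steel pins. A seated plate has its origin at x = 0, y = 0, z = 12 mm here and the board's yaw, 1 mm short of the fence.
- fence_face (a point): Middle of the foot of the fence's face that looks to the robot: x = +66 mm in the board's frame, at the board's top. The face runs 150 mm either way along the board's y; the fence is 14 mm high and 22 mm thick.
- pin_left (a point): Tip of the board's left pin: x = -48, y = +50 mm in the board's frame. Upright steel pin, 9 mm in diameter, standing 7 mm above the board's top, the last 2 mm tapered to 6 mm.
- pin_right (a point): Tip of the other, like pin, at x = -48, y = -50 mm in the board's frame.
- printing_plate: Loose aluminium plate, 130 (x) x 200 (y) x 5 mm, 0.45 kg, with a green lino panel with wave lines on top (82 x 170 x 3 mm, 16 mm off centre to +x). Origin at the centre of its underside. It starts on the pin tips, far (+x) edge down on the board: tilted 5 degrees, 22 to 32 mm short of its seat in x, up to 40 mm off in y, yaw a few degrees off. A fingertip 2 to 3 mm above the board pushes its edges.
- hole_left (a point): Centre of the plate's left through hole, 13 mm in diameter, at x = -48, y = +50 mm in the plate's frame, at the underside. It belongs on pin_left. With the plate square against the fence the holes are in line with the pins and need only slide along it.
- hole_right (a point): Centre of the like hole at x = -48, y = -50 mm in the plate's frame, at the underside. It belongs on pin_right.
- yellow_bottle: Loose yellow dropper bottle, 31 mm wide, 91 mm tall, standing behind the board; origin at the centre of its underside. Leave alone.
- blue_bottle: Loose dark blue dropper bottle, 31 mm wide, 89 mm tall, standing behind the board; origin at the centre of its underside. Leave alone.
- wood_offcut: Loose wood block, 30 x 55 x 14 mm, left of the board; origin at the centre of its underside. Leave alone.
- paint_tube: Loose white paint tube with a black cap, lying, 89 x 34 x 22 mm, right of the board, nearer the robot; origin at the centre of its underside. Leave alone.

How it is judged (in metres and radians):
At the end, for the whole second after the job is handed in: Both holes sit over the pins they belong to (centres within 3.5 mm), the plate lies flat on the board (underside within 2.5 mm of the board's top at both holes and in the middle, tilt under 0.025 rad) and is at rest (horizontal distance between hole_left and pin_left below 0.0035 m and horizontal distance between hole_right and pin_right below 0.0035 m and z of each of hole_left, hole_right, printing_plate in the frame of register_board below 0.0145 m and angle between printing_plate's own z axis and vertical below 0.025 rad and linear speed of printing_plate below 0.01 m/s); the robot touches nothing.
It fails at once if the plate is lifted (its middle more than 14 mm above the board's top; it starts at 6 mm) (z of printing_plate in the frame of register_board above 0.026 m).
It fails at once if the plate is tipped up by more than 0.16 rad (angle between printing_plate's own z axis and vertical above 0.16 rad).
It fails at once if a bottle, the paint tube or the wood offcut is moved by more than 15 mm (distance of any of yellow_bottle, blue_bottle, wood_offcut, paint_tube from where it was at the start of the episode above 0.015 m).
It also fails if it takes over 38 s, if anything falls off the work surface, if the arm or the gripper's body presses on something with over 40 N, if the wrist force passes 120 N, or if a joint passes its speed limit or range.

### The arm

A 6-joint arm with a two-finger parallel gripper is mounted at the origin on a cart in front of the work surface, level with it; the furniture and walls round the work are solid. World frame = base frame: x ahead of the robot, y to its left, z up, the work surface at z = 0. Lengths are in m, angles in degrees, forces in N, time in s.
With the tool pointing down it reaches from about 0.35 to 0.875 m from the base axis. Payload 15.5 kg.
Tool frame: the origin (TCP) lies midway between the tips of the shut fingers; the grasp point (between the pads) lies 19 mm behind it; z points along the fingers, x is the direction in which the jaws open and shut, and the axes are right-handed (so a half turn about z gives the same grasp; the last joint's range is limited). The gripper opens to 85 mm and grips with 20 to 120 N. Pads are 22 mm wide; open, the fingers measure 114 mm over their backs; the gripper's body (76 mm by 85 mm) begins 54 mm behind the grasp point. The pads swing forward as they close: fully open they stand 13 mm farther back than shut.
Start: joints at [57.84, 28.281, 77.091, -0, 74.628, -5.472], TCP at [0.281, 0.558, 0.231] pointing down, gripper open.
Joint ranges: [-166.48, 166.48], [-47.26, 123.95], [12.59, 153.08], [-70.14, 250.14], [6.76, 159.57], [-176.63, 176.63]. Speed limits (degrees/s): [108.29, 108.29, 147.25, 172.46, 172.46, 172.46].

### API

Orientations are given as [roll, pitch, yaw] about the fixed x, y, z axes, in that order (R = Rz(yaw) Ry(pitch) Rx(roll)).
In Python, from workcell import read_state, capture, hand_in gives the robot as it stands.
- The arm moves only by the tool jog_arm, never from a script. Its argument "rows" is a list of rows, each a list of 4 numbers: the shift along the tool's x, y, z in units of 50 mm (1.0 is 50 mm), then the turn about the tool's z in degrees. In form: [[x, y, z, twist], ...]. A call has 1 to 5 rows; each row is the pose to reach, as a shift and turn from the pose commanded when the call began, along the tool's axes at that moment; what a row does not reach only later rows make up. A row lasts 1/10 s, in which the tool goes at most 50 mm and 8.59 degrees, less where a joint would pass 70% of its speed; a pose out of reach is approached as far as the arm can. A call with a gripper value outside its range is refused whole. "gripper" is the closure, from 0 (fully open) to 1 (shut), set as the call begins (left out, the last holds). The fingers move at their own pace and stop on an object; the grip force is fixed at half the most. Time passes only in rows, so rows that repeat a pose let the fingers close. It gives the time, the measured TCP pose, the force and the opening at its end, in the units of the state.
- read_state(): the state, without advancing time (a new reading comes with each control period).
- capture(name): name is "side" or "top" or "wrist"; returns a dict with "image" (400x640x3 uint8, blue, green, red), "vfov" (degrees; the focal length in pixels is half the picture's height over the tangent of half this angle, whatever the lens; pixels are square), "cx", "cy" (the principal point, pixels), "rvec" (rotation vector, rad) and "tvec" (3), from world to camera coordinates, as OpenCV has them. Camera axes: x right, y down, z forward; pixel columns grow to the right and rows downward; lengths in m; the calibration is good to about 2 mm. A picture is of the moment at which its call begins. There is no depth.
- hand_in(): hands the job in, once; it reports no verdict.
The state is a dict: "time_s": time; "qpos": joint angles; "joint_vel": joint speeds; "effort": joint torques, N m; "tcp_pos": TCP position; "ee_rot": TCP orientation; "contact_force": force on the tool from outside, world axes, zero at the start; "torque": the same for the moment, N m; "gripper_width": finger opening in m.
Only numpy, scipy, OpenCV 4.12 (cv2) and the standard library are available. Lean on these libraries where they do the work, as an engineer would, in place of code of your own. Each camera call takes 0.05 s, during which the arm holds its last target.

## Working session

There is one attempt and no reset: what is moved stays moved. The work goes in short steps, Python scripts to look and compute and a tool call to move; the robot and the scene stay as the last step left them, time stands still between calls to the robot, and variables do not carry over. Pictures are saved under pics/ and viewed, and the job is handed in when it is done.

Besides the shell and the picture viewer there is one more tool, called after "Emit:" as name([rows], argument=value, ...), one row to a line, values as JSON. jog_arm: Moves the arm, as the interface text tells. Its arguments: {"type":"object","properties":{"rows":{"type":"array","items":{"type":"array","items":{"type":"number"}}},"gripper":{"type":"number"}},"required":["rows"]}

```bash
mkdir -p pics; python3 - <<'E'
from workcell import read_state, capture
import cv2
s=read_state();print(s)
for n in("side","top","wrist"):
    c=capture(n);cv2.imwrite(f"pics/{n}0.png",c["image"]);print(n,c["vfov"],c["cx"],c["cy"],c["rvec"],c["tvec"])
E
```

```text
{'time_s': 0.0, 'qpos': array([ 5.78408178e+01,  2.83139072e+01,  7.71279171e+01,  2.29678833e-03,
        7.46259413e+01, -5.47313922e+00]), 'joint_vel': array([ 0.01645077, -0.08815542, -0.02030066,  0.03488767, -0.00106431,
       -0.03156991]), 'effort': array([-1.48384614e-03, -8.82194495e+01, -3.83864307e+01, -2.95810405e-04,
        1.02960330e-02, -6.88519023e-06]), 'tcp_pos': array([0.28050001, 0.55812789, 0.23070619]), 'ee_rot': array([-1.79991333e+02,  6.72454195e-02,  6.33133519e+01]), 'contact_force': array([ 0.64408099,  0.88017151, -0.57412432]), 'torque': array([ 0.01239458, -0.00143812,  0.00821332]), 'gripper_width': 0.08557590108739868}
side 55.53347062811373 313.3014773521587 197.83113774867672 [ 1.96740293 -0.48685663  0.31100785] [-0.46704261  0.19156157  0.84286411]
top 51.3315883191443 321.13044099959853 201.0527050754124 [ 2.13921881 -2.16905594  0.18064698] [0.081495   0.57680821 1.02258726]
wrist 67.67331498253068 318.9060340647755 197.0892614690279 [-2.4649997  -1.52012836 -0.21048905] [-0.62447469 -0.0356709   0.37959167]
```

View pics/top0.png

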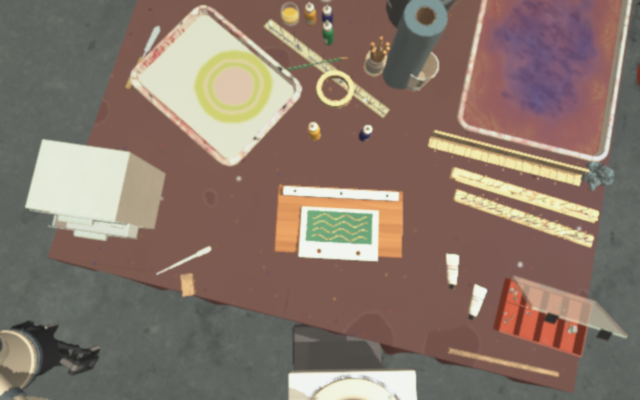

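View pics/side0.png

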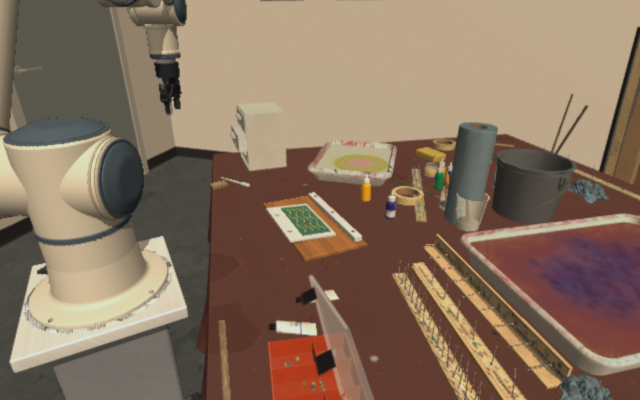

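View pics/wrist0.png

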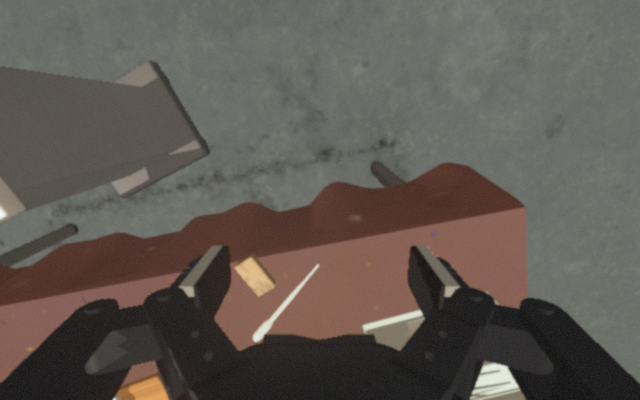

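```bash
cat > h.py <<'E'
import numpy as np,cv2
from workcell import read_state,capture
def K(c):
    f=200/np.tan(np.radians(c["vfov"]/2));return np.array([[f,0,c["cx"]],[0,f,c["cy"]],[0,0,1]])
def ray(c,px,z):
    R,_=cv2.Rodrigues(np.array(c["rvec"],float));t=np.array(c["tvec"],float).reshape(3)
    C=-R.T@t;z=np.broadcast_to(z,(len(px),))
    d=np.c_[np.array(px,float),np.ones(len(px))]@np.linalg.inv(K(c)).T@R
    return C+d*((z-C[2])/d[:,2])[:,None]
def proj(c,P):
    return cv2.projectPoints(np.array(P,float).reshape(-1,1,3),np.array(c["rvec"],float),np.array(c["tvec"],float),K(c),None)[0].reshape(-1,2)
E
python3 - <<'E'
from h import *
c=capture("top")
im=c["image"];x0,y0,x1,y1=265,175,415,275
cv2.imwrite("pics/top1.png",cv2.resize(im[y0:y1,x0:x1],None,fx=5,fy=5,interpolation=cv2.INTER_CUBIC))
print(ray(c,[(283,192),(402,197),(276,250),(402,257),(278,187),(404,192)],[.012]*6))
print(ray(c,[(314,138),(365,140),(187,285),(478,300),(453,270)],0))
E
```

```text
[[ 0.6076425   0.1729232   0.012     ]
 [ 0.59046805 -0.14110272  0.012     ]
 [ 0.45612446  0.19122613  0.012     ]
 [ 0.4333453  -0.13420159  0.012     ]
 [ 0.62117705  0.18606512  0.012     ]
 [ 0.60380348 -0.14700879  0.012     ]]
[[ 0.75762018  0.08935038  0.        ]
 [ 0.75068152 -0.04946227  0.        ]
 [ 0.3706015   0.42015308  0.        ]
 [ 0.32033705 -0.32922308  0.        ]
 [ 0.3978465  -0.26892146  0.        ]]
```

View pics/top1.png

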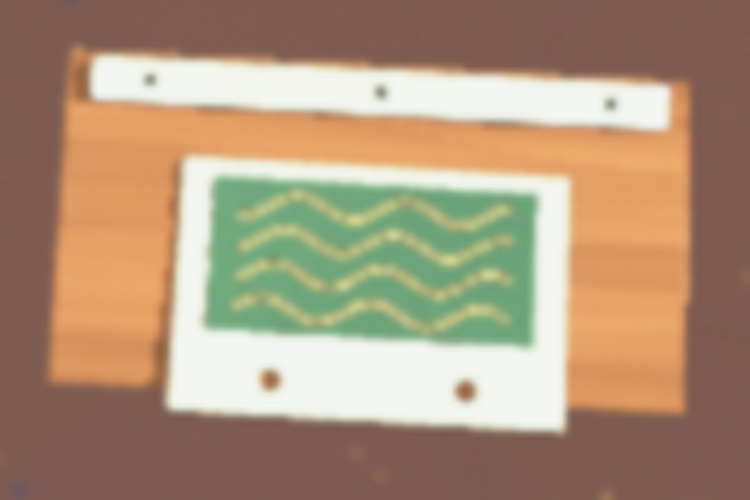

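```bash
cat >> h.py <<'E'
def measure(c,pr=True,zn=.0283,zf=.017):
    im=c["image"].astype(int);b,g,r=im[...,0],im[...,1],im[...,2]
    roi=np.zeros(b.shape,bool);roi[175:275,265:415]=1
    w=((im.min(2)>170)&roi).astype(np.uint8)
    gr=((g>r+15)&(g>b+10)&roi).astype(np.uint8)
    n,L,st,ce=cv2.connectedComponentsWithStats(w)
    o=sorted(range(1,n),key=lambda i:-st[i,4])[:2];o.sort(key=lambda i:ce[i,1])
    res={}
    # fence screws/rect
    for nm,i in zip(("fence","plate"),o):
        cs,_=cv2.findContours((L==i).astype(np.uint8),cv2.RETR_EXTERNAL,cv2.CHAIN_APPROX_NONE)
        res[nm]=max(cs,key=len).reshape(-1,2)
    cs,_=cv2.findContours(gr,cv2.RETR_EXTERNAL,cv2.CHAIN_APPROX_NONE)
    res["green"]=max(cs,key=cv2.contourArea).reshape(-1,2)
    return res
def rect(P):
    (cx,cy),(w,h),a=cv2.minAreaRect((P[:,:2]*1000).astype(np.float32))
    return np.round([cx,cy,w,h,a],1)
E
python3 - <<'E'
from h import *
c=capture("top");m=measure(c)
print({k:len(v) for k,v in m.items()})
print("fence",rect(ray(c,m["fence"],.026)))
print("plate",rect(ray(c,m["plate"],.022)),"green",rect(ray(c,m["green"],.0245)))
E
```

```text
{'fence': 242, 'plate': 252, 'green': 188}
fence [601.   22.1 300.6  23.5  86.2]
plate [497.   28.6 202.1 131.   86. ] green [512.9  27.5 170.3  81.1  86. ]
```

Emit:
jog_arm([
  [-0.8,0.66,0,-5],
  [-1.6,1.32,0,-10],
  [-2.4,1.98,0,-15],
  [-3.2,2.64,0,-20],
  [-4.0,3.3,0,-23],
], gripper=0)

```text
time_s: 0.75
tcp_pos: [0.3362, 0.3128, 0.2313]
ee_rot: [180.0, -0.0, 86.5]
contact_force: [0.8, 0.4, 0.4]
gripper_width: 0.0856
```

```bash
cat >> h.py <<'E'
from scipy.spatial.transform import Rotation as Ro
def togo(target):
    s=read_state();R=Ro.from_euler('xyz',s["ee_rot"],degrees=True)
    print(s["time_s"],s["tcp_pos"].round(4),s["ee_rot"].round(2),s["contact_force"].round(1)); print((R.inv().apply(np.array(target)-s["tcp_pos"])/.05).round(3))
E
python3 - <<'E'
from h import *
togo([.4,.035,.12])
c=capture("top");m=measure(c)
P=ray(c,m["fence"],.026)[:,:2]*1000
yw=np.radians(86.3);u=np.array([np.cos(yw),np.sin(yw)]);n=np.array([u[1],-u[0]])
for _ in range(3):
    s=P@u;t=P@n;mid=(t.max()+t.min())/2;ok=abs(s-(s.max()+s.min())/2)<140
    a=np.polyfit(s[ok&(t<mid)],t[ok&(t<mid)],1);b=np.polyfit(s[ok&(t>mid)],t[ok&(t>mid)],1);print(a,b)
    break
E
```

```text
0.75 [0.3362 0.3128 0.2313] [179.98  -0.    86.54] [0.8 0.4 0.4]
[-5.47   1.608  2.226]
[1.12808041e-03 5.88008417e+02] [7.22829529e-04 6.08111943e+02]
```

Emit:
jog_arm([
  [-1,0.3,0.2,0],
  [-2,0.6,0.4,0],
  [-3,0.9,0.8,0],
  [-4,1.2,1.2,0],
  [-4.9,1.5,1.6,0],
])

```text
time_s: 1.3
tcp_pos: [0.3911, 0.0811, 0.1584]
ee_rot: [179.9, -0.0, 86.3]
contact_force: [1.6, 0.7, 0.1]
gripper_width: 0.0852
```

```bash
python3 - <<'E'
from h import *
togo([.4,.035,.12])
c=capture("wrist");cv2.imwrite("pics/w1.png",c["image"])
E
```

```text
1.3 [0.3911 0.0811 0.1584] [ 1.7993e+02 -1.0000e-02  8.6320e+01] [1.6 0.7 0.1]
[-0.908  0.235  0.769]
```

View pics/w1.png

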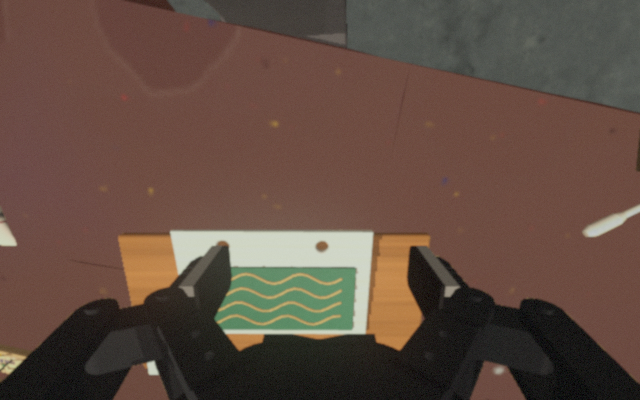

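```bash
python3 - <<'E'
from h import *
c=capture("wrist")
cv2.imwrite("pics/w1c.png",cv2.resize(c["image"][215:345,110:440],None,fx=2.4,fy=2.4,interpolation=cv2.INTER_CUBIC))
P=ray(c,[(120,235),(429,235),(172,231),(373,231),(222,246),(321,246)],[.012,.012,.0283,.0283,.026,.026])*1000
B=Ro.from_euler('z',-3.75,degrees=True);print(P.round(1));print(B.inv().apply(P-[524.2,27.2,0]).round(1))
E
```

```text
[[ 431.1 -134.4   12. ]
 [ 452.5  185.8   12. ]
 [ 424.2  -70.4   28.3]
 [ 437.2  125.3   28.3]
 [ 444.3  -25.    26. ]
 [ 450.9   73.7   26. ]]
[[ -82.3 -167.3   12. ]
 [ -81.9  153.6   12. ]
 [ -93.4 -103.9   28.3]
 [ -93.2   92.2   28.3]
 [ -76.3  -57.3   26. ]
 [ -76.2   41.6   26. ]]
```

View pics/w1c.png

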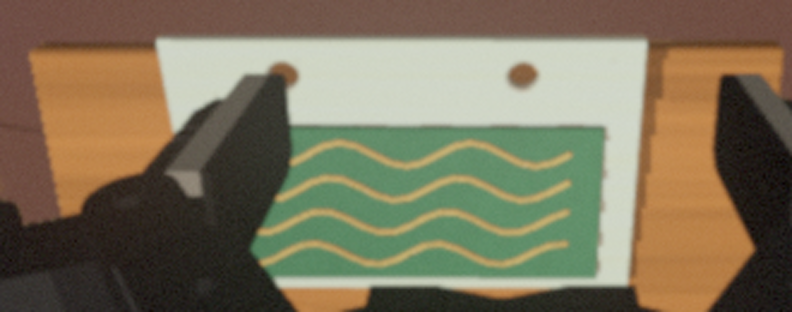

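Emit:
jog_arm([
  [-0.8,0.2,0.6,0],
  [-0.9,0.2,1.3,0],
  [-0.9,0.2,2.0,0],
  [-0.9,0.2,2.6,0],
  [-0.9,0.2,2.6,0],
])

```text
time_s: 1.9
tcp_pos: [0.3966, 0.0375, 0.0264]
ee_rot: [-179.7, 0.0, 86.3]
contact_force: [-0.9, 0.1, -0.2]
gripper_width: 0.0855
```

```bash
python3 - <<'E'
from h import *
togo([.4,.035,.003])
c=capture("wrist");cv2.imwrite("pics/w2.png",c["image"])
c=capture("side");cv2.imwrite("pics/s2.png",cv2.resize(c["image"][170:270,220:400],None,fx=4,fy=4))
E
```

```text
1.9 [0.3966 0.0375 0.0264] [-179.72    0.     86.3 ] [-0.9  0.1 -0.2]
[-0.046  0.074  0.467]
```

View pics/w2.png

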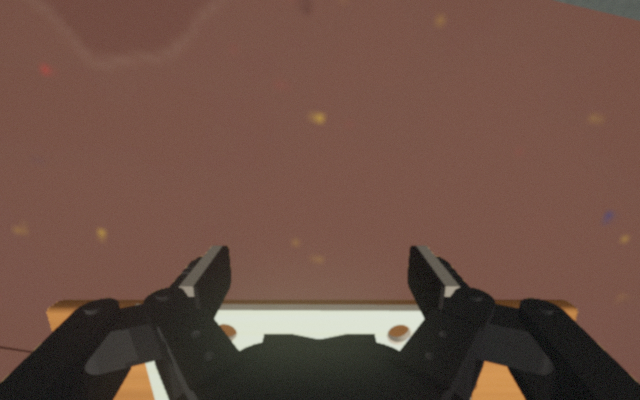

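View pics/s2.png

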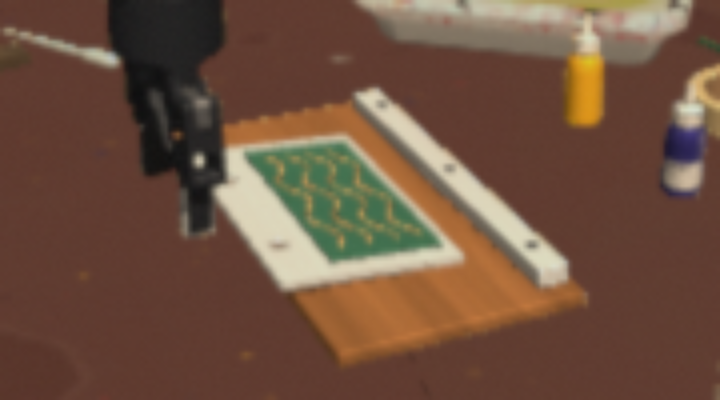

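Emit:
jog_arm([
  [0,0,0.25,0],
  [0,0,0.44,0],
  [0,0.15,0.44,0],
  [0,0.3,0.44,0],
  [0,0.4,0.44,0],
])

```text
time_s: 2.5
tcp_pos: [0.4196, 0.0359, 0.0074]
ee_rot: [179.9, -0.0, 86.3]
contact_force: [0.3, 0.5, 0.6]
gripper_width: 0.0855
```

Emit:
jog_arm([
  [0,0.05,0,0],
  [0,0.1,0,0],
  [0,0.15,0,0],
  [0,0.2,0,0],
  [0,0.25,0,0],
])

```text
time_s: 3.0
tcp_pos: [0.4305, 0.0352, 0.0066]
ee_rot: [-180.0, 0.0, 86.3]
contact_force: [-0.1, 0.6, -0.5]
gripper_width: 0.0852
```

```bash
cat > look.py <<'E'
import sys
from h import *
togo([.45,.035,.004])
i=sys.argv[1]
c=capture("top");m=measure(c);cv2.imwrite("pics/t%s.png"%i,cv2.resize(c["image"][175:275,265:415],None,fx=5,fy=5,interpolation=cv2.INTER_CUBIC))
B=Ro.from_euler('z',-3.75,degrees=True)
g=ray(c,m["green"],.022);r=rect(g);print("green z22",r,B.inv().apply([r[0]-524.2,r[1]-27.2,0]).round(1)-[16,0,0])
c=capture("side");cv2.imwrite("pics/s%s.png"%i,cv2.resize(c["image"][170:270,220:400],None,fx=4,fy=4,interpolation=cv2.INTER_CUBIC))
E
python3 look.py 3
```

```text
3.0 [0.4305 0.0352 0.0066] [-179.99    0.     86.31] [-0.1  0.6 -0.5]
[0.022 0.389 0.052]
green z22 [537.2  27.  171.6  59.9  89.2] [-3.   0.7  0. ]
```

View pics/s3.png

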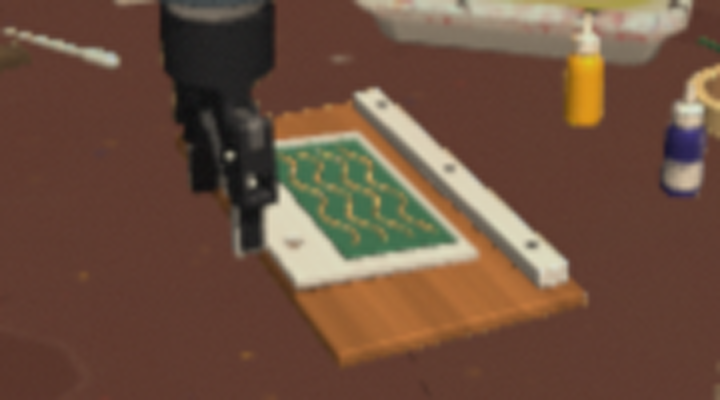

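Emit:
jog_arm([
  [0,0.05,0.03,0],
  [0,0.1,0.06,0],
  [0,0.15,0.06,0],
  [0,0.2,0.06,0],
  [0,0.25,0.06,0],
])

```text
time_s: 3.6
tcp_pos: [0.4432, 0.0343, 0.0036]
ee_rot: [180.0, 0.0, 86.3]
contact_force: [-1.9, -1.0, -1.2]
gripper_width: 0.0852
```

```bash
python3 look.py 4
```

```text
3.6 [0.4432 0.0343 0.0036] [179.99   0.    86.31] [-1.9 -1.  -1.2]
[ 0.022  0.134 -0.007]
green z22 [550.5  25.5 169.4  60.   89.4] [10.4  0.   0. ]
```

View pics/s4.png

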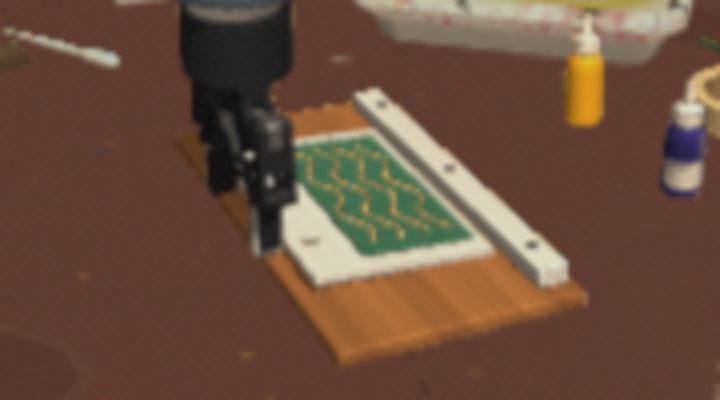

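View pics/t4.png

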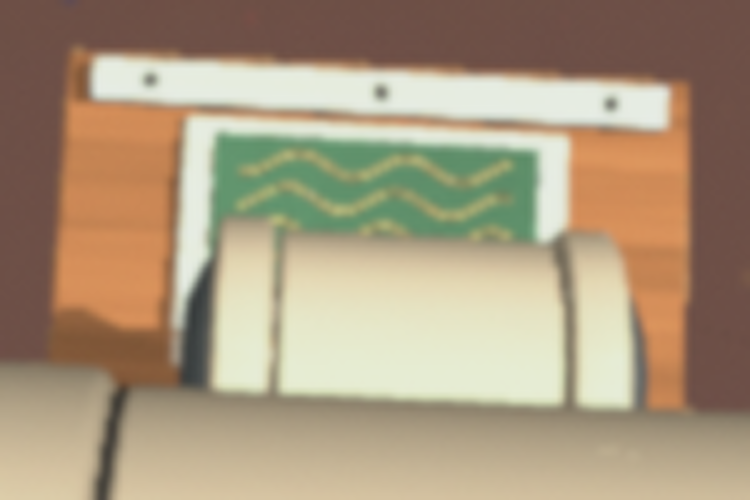

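Emit:
jog_arm([
  [0,0.03,0,0],
  [0,0.06,0,0],
  [0,0.09,0,0],
  [0,0.12,0,0],
  [0,0.12,0,0],
])

```text
time_s: 4.2
tcp_pos: [0.4491, 0.034, 0.0038]
ee_rot: [180.0, 0.0, 86.3]
contact_force: [0.3, -0.0, 2.8]
gripper_width: 0.0855
```

```bash
python3 look.py 5
```

```text
4.2 [0.4491 0.034  0.0038] [179.98   0.    86.31] [ 0.3 -0.   2.8]
[ 0.022  0.016 -0.005]
green z22 [557.   25.4 169.5  52.3  89.4] [16.8  0.3  0. ]
```

View pics/s5.png

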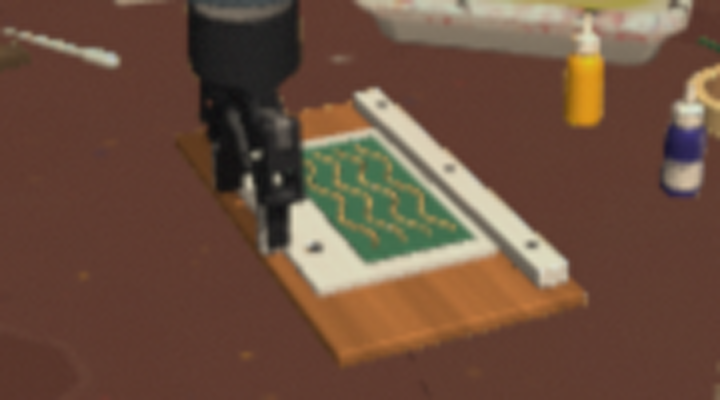

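View pics/t5.png

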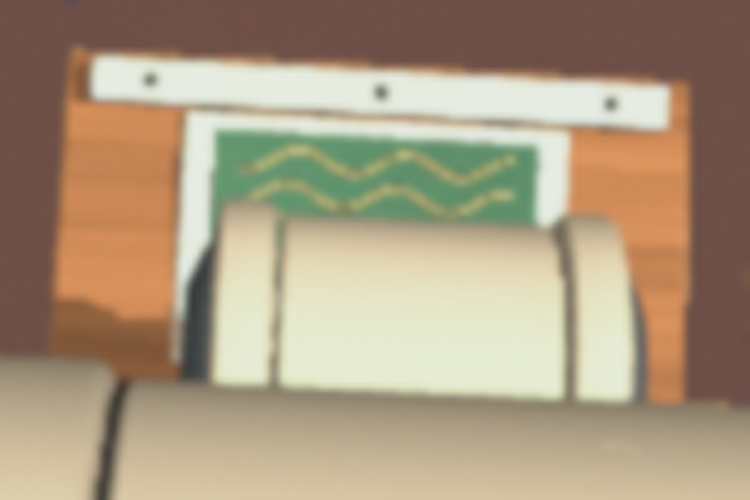

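The near hole went dark and the plate's near edge came down, so it seems to have dropped. I'll back off and check.

Emit:
jog_arm([
  [0,-0.2,0,0],
  [0,-0.5,0,0],
  [0,-0.8,-0.3,0],
  [0,-1.0,-1.2,0],
  [0,-1.0,-2.2,0],
])

```text
time_s: 4.8
tcp_pos: [0.3951, 0.0374, 0.1137]
ee_rot: [-179.7, 0.0, 86.3]
contact_force: [2.1, 0.2, -0.6]
gripper_width: 0.0855
```

Emit:
jog_arm([
  [0.8,0,-0.5,0],
  [1.6,0,-1,0],
  [2.5,0,-1,0],
  [3.4,0,-1,0],
  [4.2,0,-1,0],
])

```text
time_s: 5.3
tcp_pos: [0.4114, 0.2486, 0.1637]
ee_rot: [180.0, -0.0, 86.3]
contact_force: [0.7, -1.8, 1.3]
gripper_width: 0.0852
```

Emit:
jog_arm([
  [0.8,0,0,0],
  [1.6,0,0,0],
  [2.4,0,0,0],
  [2.4,0,0,0],
  [2.4,0,0,0],
])

```text
time_s: 5.8
tcp_pos: [0.4191, 0.3666, 0.163]
ee_rot: [-179.9, 0.1, 86.4]
contact_force: [-0.0, -1.4, 0.2]
gripper_width: 0.0854
```

```bash
python3 look.py 6; python3 - <<'E'
from h import *
c=capture("top");m=measure(c)
print("fence",rect(ray(c,m["fence"],.026)))
print("plate",rect(ray(c,m["plate"],.017)),"green",rect(ray(c,m["green"],.020)))
c=capture("wrist");cv2.imwrite("pics/w6.png",c["image"])
E
```

```text
5.8 [0.4191 0.3666 0.163 ] [-1.7994e+02  5.0000e-02  8.6410e+01] [-0.  -1.4  0.2]
[-6.576  1.035  3.185]
green z22 [537.2  26.5 170.7  82.9  86.3] [-3.   0.2  0. ]
fence [600.7  22.  300.4  22.8  86.3]
plate [522.1  27.3 201.4 131.8  86.3] green [537.4  26.3 171.   83.4  86.2]
```

View pics/s6.png

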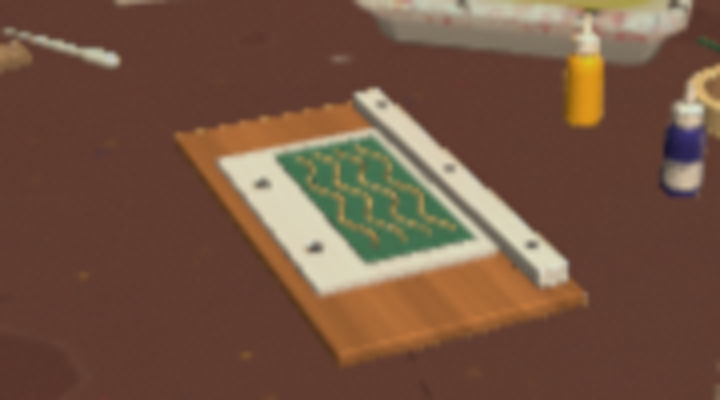

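View pics/t6.png

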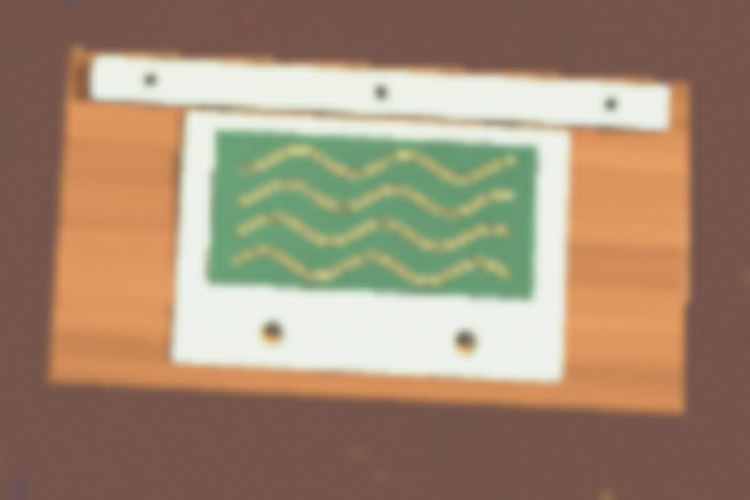

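View pics/w6.png

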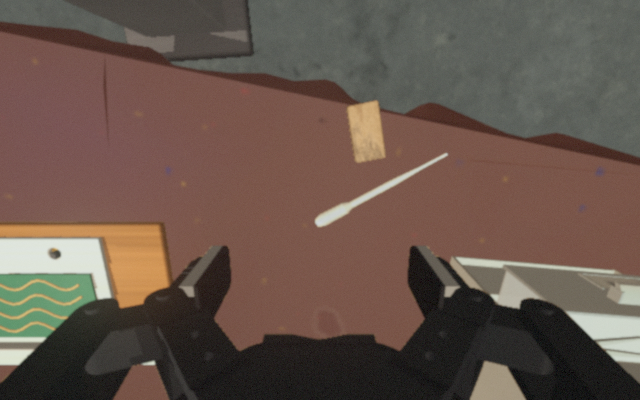

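```bash
python3 - <<'E'
from h import *
t=capture("top");s=capture("side")
for n,c,(x0,y0,x1,y1) in(("t7",t,(295,232,385,256)),("s7",s,(270,205,350,250)),):
    cv2.imwrite(f"pics/{n}.png",cv2.resize(c["image"][y0:y1,x0:x1],None,fx=8,fy=8,interpolation=cv2.INTER_CUBIC))
B=Ro.from_euler('z',-3.75,degrees=True);O=np.array([524.2,27.2,0])
for x in(0,-2):
  for z in (12,15,17): # near corners & near top edge predicted in side, seated vs raised hole edge
    P=(B.apply([[x-65,100,z+5],[x-65,-100,z+5]])+O)/1000
    print(x,z,proj(s,P).round(1).tolist(),proj(t,P).round(1).tolist())
P=(B.apply([[-81,165,12],[-81,-165,12]])+O)/1000;print(proj(s,P),proj(t,P))
E
```

```text
0 12 [[274.4, 209.2], [299.7, 241.7]] [[299.2, 245.8], [376.7, 249.8]]
0 15 [[274.3, 208.3], [299.7, 240.7]] [[299.1, 245.7], [376.8, 249.7]]
0 17 [[274.3, 207.7], [299.7, 240.0]] [[299.1, 245.7], [377.0, 249.7]]
-2 12 [[273.8, 209.3], [299.0, 241.8]] [[299.1, 246.6], [376.6, 250.5]]
-2 15 [[273.7, 208.4], [299.0, 240.8]] [[299.1, 246.5], [376.8, 250.5]]
-2 17 [[273.7, 207.8], [299.0, 240.2]] [[299.1, 246.5], [376.9, 250.5]]
[[262.84846053 202.90966053]
 [303.82222698 258.00369158]] [[273.69953432 250.79872571]
 [401.22312752 257.30963479]]
```

View pics/t7.png

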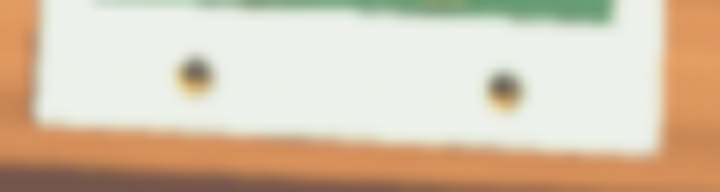

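View pics/s7.png

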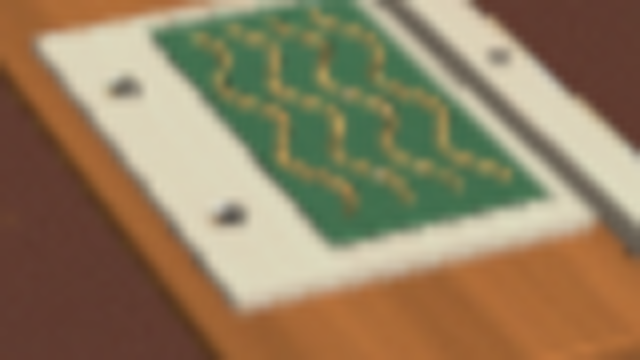

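Both pins show in the holes, with the plate about 2 mm short of centre. I'll give it one more gentle push of 2 mm to centre it and make sure it is fully down.

Emit:
jog_arm([
  [-0.9,-0.1,0,0],
  [-1.8,-0.2,0,0],
  [-2.7,-0.3,0,0],
  [-3.6,-0.4,0,0],
  [-4.5,-0.5,0,0],
])

```text
time_s: 6.6
tcp_pos: [0.38, 0.1418, 0.1638]
ee_rot: [180.0, -0.0, 86.3]
contact_force: [0.9, -0.6, 0.1]
gripper_width: 0.0853
```

Emit:
jog_arm([
  [-0.8,-0.2,0,0],
  [-1.6,-0.3,0.5,0],
  [-2.1,-0.3,1.2,0],
  [-2.1,-0.3,1.8,0],
  [-2.1,-0.3,2.2,0],
])

```text
time_s: 7.1
tcp_pos: [0.3585, 0.0386, 0.0525]
ee_rot: [-180.0, 0.0, 86.1]
contact_force: [-0.2, -0.3, -0.3]
gripper_width: 0.0854
```

```bash
python3 - <<'E'
from h import *
togo([.405,.036,.002])
E
```

```text
7.1 [0.3585 0.0386 0.0525] [-179.97    0.     86.15] [-0.2 -0.3 -0.3]
[0.01  0.932 1.01 ]
```

Emit:
jog_arm([
  [0,0.4,0.5,0],
  [0,0.8,0.9,0],
  [0,1.2,0.99,0],
  [0,1.5,0.99,0],
  [0,1.65,0.99,0],
])

```text
time_s: 7.6
tcp_pos: [0.4427, 0.034, 0.0041]
ee_rot: [179.9, 0.0, 86.3]
contact_force: [-0.4, -0.0, 1.3]
gripper_width: 0.0851
```

```bash
python3 - <<'E'
from h import *
togo([.4515,.034,.002])
E
```

```text
7.6 [0.4427 0.034  0.0041] [179.94   0.    86.27] [-0.4 -0.   1.3]
[0.012 0.175 0.042]
```

Emit:
jog_arm([
  [0,0,0.03,0],
  [0,0.05,0.03,0],
  [0,0.1,0.03,0],
  [0,0.1,0.03,0],
])

```text
time_s: 8.0
tcp_pos: [0.4463, 0.0341, 0.0028]
ee_rot: [180.0, 0.0, 86.3]
contact_force: [-0.7, -0.3, 0.3]
gripper_width: 0.0857
```

Emit:
jog_arm([
  [0,0.02,0,0],
  [0,0.03,0,0],
  [0,0.04,0,0],
  [0,0.04,0,0],
])

```text
time_s: 8.4
tcp_pos: [0.4478, 0.0341, 0.0026]
ee_rot: [-179.9, 0.0, 86.3]
contact_force: [-3.0, 0.1, 1.7]
gripper_width: 0.0853
```

Emit:
jog_arm([
  [0,0.02,0,0],
  [0,0.03,0,0],
  [0,0.04,0,0],
  [0,0.04,0,0],
  [0,0.04,0,0],
])

```text
time_s: 8.9
tcp_pos: [0.4504, 0.0339, 0.0027]
ee_rot: [180.0, 0.0, 86.3]
contact_force: [-1.3, -0.6, 0.8]
gripper_width: 0.0851
```

```bash
python3 - <<'E'
from h import *
togo([.4515,.034,.002])
c=capture("wrist");cv2.imwrite("pics/w8.png",c["image"])
c=capture("side");cv2.imwrite("pics/s8.png",cv2.resize(c["image"][205:250,270:350],None,fx=8,fy=8,interpolation=cv2.INTER_CUBIC))
E
```

```text
8.9 [0.4504 0.0339 0.0027] [179.99   0.    86.31] [-1.3 -0.6  0.8]
[0.004 0.021 0.013]
```

View pics/s8.png

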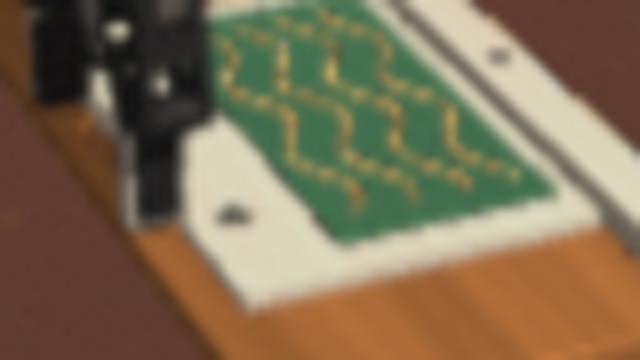

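View pics/w8.png

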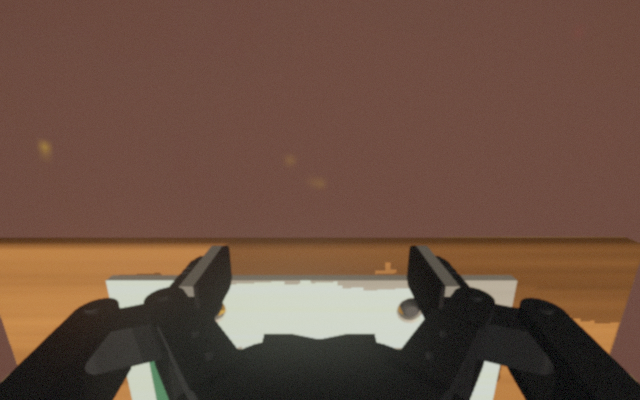

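Emit:
jog_arm([
  [0,-0.2,0,0],
  [0,-0.5,0,0],
  [0,-0.8,-0.3,0],
  [0,-1.0,-1.2,0],
  [0,-1.0,-2.2,0],
])

```text
time_s: 9.5
tcp_pos: [0.3974, 0.0373, 0.1129]
ee_rot: [-179.7, 0.0, 86.3]
contact_force: [1.7, 0.4, -0.1]
gripper_width: 0.0851
```

Emit:
jog_arm([
  [0,0,-0.3,0],
  [0.3,0,-0.5,0],
  [0.3,0,-0.5,0],
  [0.3,0,-0.5,0],
])

```text
time_s: 9.9
tcp_pos: [0.4011, 0.0521, 0.1374]
ee_rot: [180.0, 0.0, 86.4]
contact_force: [0.2, 0.3, 0.3]
gripper_width: 0.0854
```

```bash
python3 - <<'E'
from h import *
c=capture("wrist");cv2.imwrite("pics/w9.png",cv2.resize(c["image"][220:400,60:560],None,fx=1.6,fy=1.6,interpolation=cv2.INTER_CUBIC));togo([.4,.03,.1])
E
```

```text
9.95 [0.4009 0.0519 0.1371] [-1.7996e+02  1.0000e-02  8.6340e+01] [-0.5  0.5 -0. ]
[-0.438  0.011  0.742]
```

Emit:
jog_arm([
  [0.9,0,0,0],
  [1.8,0,0,0],
  [2.7,0,0,0],
  [3.6,0,0,0],
  [4.5,0,0,0],
])

```text
time_s: 10.45
tcp_pos: [0.4154, 0.2779, 0.1365]
ee_rot: [-179.9, 0.1, 86.3]
contact_force: [1.4, -1.2, 0.0]
gripper_width: 0.0854
```

Emit:
jog_arm([
  [0.9,0,0,0],
  [1.8,0,0,0],
  [2.4,0,0,0],
  [2.4,0,0,0],
  [2.4,0,0,0],
])

```text
time_s: 10.95
tcp_pos: [0.4232, 0.3958, 0.1362]
ee_rot: [-179.9, 0.1, 86.4]
contact_force: [-0.2, -0.9, -0.1]
gripper_width: 0.0856
```

```bash
python3 look.py 9; python3 - <<'E'
from h import *
c=capture("top");m=measure(c);cv2.imwrite("pics/t9b.png",cv2.resize(c["image"][180:260,270:410],None,fx=5,fy=5,interpolation=cv2.INTER_CUBIC))
print("fence",rect(ray(c,m["fence"],.026)))
print("plate",rect(ray(c,m["plate"],.017)),"green",rect(ray(c,m["green"],.020)))
E
```

```text
10.95 [0.4232 0.3958 0.1362] [-1.7991e+02  9.0000e-02  8.6360e+01] [-0.2 -0.9 -0.1]
[-7.163  0.997  2.655]
green z22 [540.1  26.  170.4  82.7  86.2] [-0.1 -0.2  0. ]
fence [535.4  26.4 300.6 153.7  86.3]Traceback (most recent call last):
  File "<stdin>", line 4, in <module>
KeyError: 'plate'
```

View pics/w9.png

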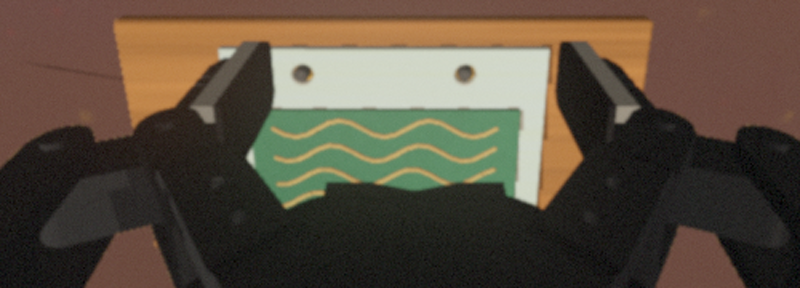

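View pics/t9b.png

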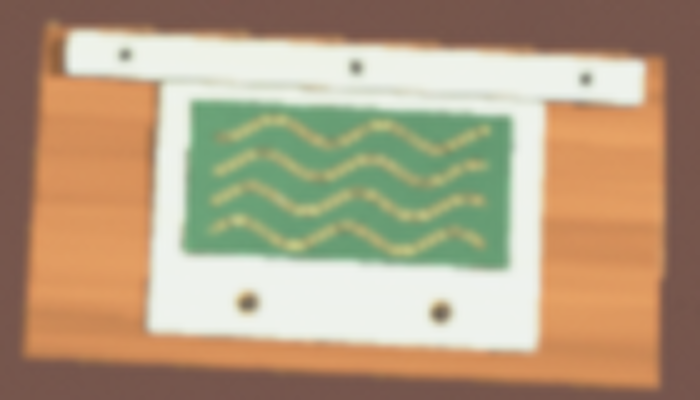

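View pics/s9.png

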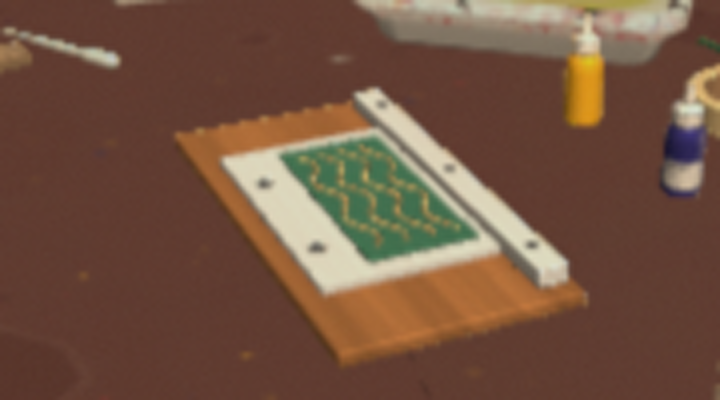

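Both pins are now centred in their holes. The plate sits within about 1 mm of its seat and lies flat, and the hand is well clear.

```bash
python3 -c "
from workcell import hand_in
print(hand_in())"
```

```text
the job is handed in; nothing more can be done
None
```

I pushed the plate's near edge squarely towards the fence with both open fingertips until its holes dropped over the pins. The images had shown almost no sideways offset, so no sideways nudge was needed. After backing off to look, I gave it one more 2 mm push to centre it, then took the hand away and handed in at about 11 s.

- **Position:** the last top view put the lino panel within about 0.2 mm of its seated position, with the board's yaw to within 0.1°. That agreement is finer than the 2 mm calibration. The top, wrist and side views all show both pins in their holes, centred in the top and wrist views.
- **Flatness:** I judged this from the pictures only. The near edge came down about as far as expected when it dropped, with no visible gap under it. Height was not measured to better than about 2 mm.
- **Forces and other items:** the highest contact force I read was about 3 N. The arm stayed clear of the bottles, tube and offcut. Both bottles look unmoved in the last side view, but I did not re-measure any of the four.
- **Checks that failed or disagreed:**
  - The last plate-outline measurement failed, because the plate and fence merged into one white area; I used the lino panel instead.
  - An early wrist view put the board about 7 mm sideways of the top view's position, but both agreed on where the plate lay relative to the board.
  - The side view sat about 3 pixels off prediction, so I compared heights only relatively.

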